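# Set and clamp the sample carriage of a counting rail, then load the bottle

## Robot

A 6-joint arm with a two-finger parallel gripper is mounted at the origin on a cart in front of the work surface, level with it; the furniture and walls round the work are solid. World frame = base frame: x ahead of the robot, y to its left, z up, the work surface at z = 0. Lengths are in mm, angles in rad, forces in N, time in s.
With the tool pointing down it reaches from about 225 to 875 mm from the base axis. Payload 3.4 kg.
Tool frame: the origin (TCP) lies midway between the tips of the shut fingers; the grasp point (between the pads) lies 19 mm behind it; z points along the fingers, y is the line along which they close (so a half turn about z gives the same grasp; the last joint's range is limited). The gripper opens to 85 mm and grips with 20 to 120 N. Pads are 22 mm wide; open, the fingers measure 114 mm over their backs; the gripper's body (76 mm by 85 mm) begins 54 mm behind the grasp point. The pads swing forward as they close: fully open they stand 13 mm farther back than shut.
Start: joints at [-0.121, 0.276, 1.505, -0, 1.361, -0.121], TCP at [575.033, -0.009, 231.328] pointing down, gripper open.
Joint ranges: [-2.89, 2.89], [-0.75, 2.08], [0.22, 2.7], [-1.18, 4.32], [0.11, 2.71], [-2.7, 2.7]. Speed limits (rad/s): [2.57, 2.57, 3.14, 3.14, 3.14, 3.14].

## Interface

Orientations are given as a rotation vector (axis times angle).
In Python, from station import state, capture, get_calibration, ticket, nets gives the robot as it stands.
- The arm moves only by the tool send_rows, never from a script. Its argument "moves" is a list of rows, each an object of numbers: "x", "y", "z": the shift along the tool's x, y, z in cm; "yaw": the turn about the tool's z in degrees. In form: [{"x": .., "y": .., "z": .., "yaw": ..}, ...]. A call has 1 to 12 rows; each row shifts and turns the commanded pose from where the row before left it, along the tool's axes as they then stand; what a row does not reach is not made up. A row lasts 1/12 s, in which the tool goes at most 41.7 mm and 7.16 degrees, less where a joint would pass 70% of its speed; a pose out of reach is approached as far as the arm can. A call is refused whole if a number of a shift passes 4.17 or a number of a turn 7.16, either way. A call with a gripper value outside its range is refused whole. "hand" is the closure, from -1 (fully open) to 1 (shut), set as the call begins (left out, the last holds). The fingers move at their own pace and stop on an object; "newtons" is the grip in N (left out, the last holds). Time passes only in rows, so rows that do not move let the fingers close. It gives the time, the measured TCP pose, the force, the opening and the grip force at its end, in the units of the state.
- state(): the state, without advancing time (a new reading comes with each control period).
- capture(name): name is "scene" or "side" or "wrist"; returns (picture, depth): 384x512x3 uint8, red, green, blue; 384x512 float32, mm along the optical axis (not along the pixel's ray), 0 where there is no reading.
- get_calibration(name): a dict with "fx", "fy", "cx", "cy" (pixels), "camera_from_world" (4x4, takes a point from world to camera coordinates). Camera axes: x right, y down, z forward; pixel columns grow to the right and rows downward; lengths in mm; the calibration is good to about 2 mm. A picture is of the moment at which its call begins: read the wrist's pose just before it. get_calibration takes no time and is no camera call; for the wrist camera it gives the pose at the moment of the call.
- ticket.hand_in(): hands the job in; it is judged then, once.
Trained networks look in the newest picture that a camera, given by its name, has taken for a name from the list of things; names that differ only in an ending like _2 or _b are one class to them, and where a whole thing is asked for, a point or a joint stands for the part that bears it (a point fixed in the world has none). Each returns a list of dicts, best first, with "confidence" (0 to 1); they miss things now and then, are a little off and sometimes report something else, mostly with a low value. They report only what shows in the picture. A call takes as long as a camera call. They do not tell look-alikes from the thing itself.
- nets.regions_of(camera, label): "mask" (384x512 bool, what is visible of it) and "position" ([column, row] in pixels, amid what is visible of it).
The state is a dict: "clock": time; "joint_positions": joint angles; "dq": joint speeds; "tau": joint torques, N m; "tool_pos": TCP position; "ee_rot": TCP orientation; "ft_force": force on the tool from outside, world axes, zero at the start; "ft_torque": the same for the moment, N m; "width": finger opening in mm; "gripper_force": force on a finger pad.
Only numpy, scipy, OpenCV 4.12 (cv2) and the standard library are available. Lean on these libraries where they do the work, as an engineer would, in place of code of your own. Each camera call takes 0.05 s, during which the arm holds its last target. There are 200 camera calls.

## Task

Get the counting rail ready for a sample: swing the carriage's clamp lever up, slide the carriage along the rail until its pointer is in line with the nose of the index clip, and press the lever right down again so that the distance to the probe cannot change. Then stand the small screw-cap bottle upright in the carriage's round holder, right down on its floor, and let go. Lower the bottle in, don't drop it, never tip it over, and leave the rail itself, its clip, the jar and the timer where they are.

Things in the scene. Friction and masses are not known exactly. Their poses are not given: they have to be found in the camera images.
- rail: Counting rail standing on the bench, about 9 kg: aluminium rail 360 mm long (its y), 92 mm wide, with a steel detector probe in a grey block (top z = 115 mm) on the +y end and an upright grey shield plate (top 116 mm) on the -y end, both beyond 135 mm from the middle. Origin: underside, mid-rail. x points away from its front (lever and scale are on the -x side), z up. Place and yaw vary.
- carriage (a joint): Position in m of the black carriage along the rail: its middle's y in the rail's frame, -0.09 to 0.09. Saddle 78 (x) x 84 (y) mm, top 49 mm above the bench; on it the holder block, 54 x 54 mm, top 76 mm. With the lever up it slides at about 3 N and stays where left; with the lever down it is held against 20 N. Can be moved by the holder block or by the lever's bar.
- pointer_tip (a point): Tip of the pointed dark tongue on the front of the carriage, 13 mm above the bench, over the scale; moves with the carriage. It lies in the plane across the rail through the middle of the holder.
- clip_line (a point): Tip of the nose of the index clip: small dark steel clip, 18 mm wide, 13 mm high, screwed to the rail's front ledge, with a white line engraved across it. The point lies on that line, 13 mm above the bench, 48.5 mm in front of the rail's middle line; axes as the rail's. Its place along the rail varies. The carriage is at the mark when pointer_tip's y in this frame is 0.
- clamp_lever (a joint): Angle in rad of the cam clamp lever on the carriage's front: 0 = pressed right down, clamped; 1.15 = fully up, released. The cam grips the rail below about 0.55, where moving the bar takes about 5 N; above that 1 to 2 N. It stays where left. Hinge axis along the rail's y, 44 mm in front of the rail's middle line, 28 mm above the bench, 26 mm to -y of the pointer.
- lever_bar (a point): Centre of the grey cross bar (13 mm thick, 28 mm long along the rail) on the lever's end, 60 mm from the hinge on an 8 mm stem. It lies in front (-x) of the hinge, 20 degrees above level at angle 0, rising with the angle a: rail x = hinge - 60 mm cos(20 deg + a), z = 28 mm + 60 mm sin(20 deg + a); so 49 mm above the bench at 0. Can be pinched by its ends. Its axes turn with the lever.
- lever_hinge (a point): Middle of the lever's hinge axis, 28 mm above the bench; axes as the rail's. Moves with the carriage.
- holder_floor (a point): Centre of the round floor in the holder on which the bottle is to stand, 53 mm above the bench, 9 mm behind the rail's middle line; axes as the rail's. The bore is 38.5 mm wide, 23 mm deep, with a 2 mm chamfer at its mouth (z = 76 mm). Moves with the carriage.
- bottle: Small white screw-cap bottle, 78 mm high; body 36 mm across up to 60 mm, cap 32 mm across above. About 60 g. Starts standing on the bench to the left of the rail. Origin: middle of its underside, z up its axis.
- jar: Bystander: larger white screw-cap jar, 60 mm across, 92 mm high, behind the rail; origin at the middle of its underside.
- timer: Bystander: flat bench timer, 50 x 46 x 11 mm, lying near the bench's front edge; origin at the middle of its underside.
Things that resemble listed ones, but are neither listed nor needed, are in the scene too. What is shaped like the bottle but green or pink is not meant.

How it is judged:
By the outcome, as a careful person would: the job done as asked, in the order asked, and still so for the second after the job is handed in, with the robot touching nothing.
It also fails if it takes over 70 s, if anything falls off the work surface, if the arm or the gripper's body presses on something with over 40 N, if the wrist force passes 120 N, or if a joint passes its speed limit or range.

## Working session

There is one attempt and no reset: what is moved stays moved. The work goes in short steps, Python scripts to look and compute and a tool call to move; the robot and the scene stay as the last step left them, time stands still between calls to the robot, and variables do not carry over. Pictures are saved under pics/ and viewed, at most 10 in all, crops included, and the job is handed in when it is done.

Besides the shell and the picture viewer there is one more tool, called after "Request:" by a JSON object that holds its "api" and its "payload", one argument or row to a line. send_rows: Moves the arm, as the interface text tells. Its arguments: {"type":"object","properties":{"moves":{"type":"array"},"hand":{"type":"number"},"newtons":{"type":"number"}},"required":["moves"]}

```bash
mkdir -p pics; cat > h.py <<'E'
import numpy as np, cv2
from station import state, capture, get_calibration, ticket, nets
def save(n,im,s=1): cv2.imwrite('pics/'+n+'.png',cv2.resize(im[:,:,::-1],None,fx=s,fy=s,interpolation=cv2.INTER_CUBIC))
def world(cal,u,v,d):
    p=np.stack([(np.asarray(u)-cal['cx'])/cal['fx']*d,(np.asarray(v)-cal['cy'])/cal['fy']*d,np.asarray(d)*1.0,np.ones_like(np.asarray(d)*1.0)])
    return (np.linalg.inv(cal['camera_from_world'])@p.reshape(4,-1))[:3].T
def onplane(cal,u,v,z):
    T=np.linalg.inv(cal['camera_from_world']); r=T[:3,:3]@[(u-cal['cx'])/cal['fx'],(v-cal['cy'])/cal['fy'],1]; o=T[:3,3]
    return o+r*(z-o[2])/r[2]
def proj(cal,p):
    q=cal['camera_from_world']@np.append(p,1); return [cal['fx']*q[0]/q[2]+cal['cx'],cal['fy']*q[1]/q[2]+cal['cy']]
E
python3 - <<'E'
from h import *
ims=[]
for c in ['scene','side']:
    im,d=capture(c); cal=get_calibration(c); ims.append(im); np.savez(c,im=im,d=d)
    print(c,np.linalg.inv(cal['camera_from_world'])[:3].round(2).tolist(),cal['fx'])
    for l in ['rail','carriage','pointer_tip','clip_line','lever_bar','holder_floor','bottle','jar','timer']:
        for r in nets.regions_of(c,l)[:4]:
            m=r['mask']&(d>0); w=world(cal,*np.nonzero(m)[::-1],d[m]) if m.any() else np.zeros((1,3))
            print(l,round(r['confidence'],2),np.round(r['position']),m.sum(),np.median(w,0).round(),w.min(0).round(),w.max(0).round())
    save(c+'1',im,1.5)
print(state())
E
```

```text
scene [[0.69, -0.47, 0.55, 97.82], [-0.72, -0.46, 0.52, -536.1], [0.01, -0.76, -0.65, 622.57]] 395.7407970414859
rail 0.69 [285. 214.] 7731 [ 575. -147.   34.] [ 487. -329.   -2.] [741. 166. 119.]
carriage 0.69 [276. 205.] 1682 [ 566. -132.   50.] [ 492. -194.   -1.] [678. -71.  78.]
pointer_tip 0.94 [275. 206.] 1773 [ 567. -131.   49.] [ 492. -194.   -2.] [699. -22.  78.]
clip_line 0.73 [283. 211.] 7685 [ 575. -147.   34.] [ 487. -329.   -2.] [809. 180. 119.]
clip_line 0.63 [292. 237.] 81 [ 546. -191.   12.] [ 535. -201.    1.] [ 561. -183.   16.]
lever_bar 0.46 [274. 234.] 121 [ 505. -176.   51.] [ 492. -194.    2.] [ 556. -153.   57.]
holder_floor 0.66 [277. 205.] 1779 [ 566. -133.   49.] [ 491. -194.   -2.] [636. -68.  78.]
bottle 0.96 [165. 239.] 605 [347. -41.  53.] [333. -49.  -1.] [406.  59.  80.]
bottle 0.93 [198. 223.] 590 [422. -56.  51.] [410. -65.  -2.] [492.  42.  80.]
bottle 0.59 [221. 255.] 610 [ 395. -148.   52.] [ 383. -158.   -0.] [ 415. -125.   79.]
jar 0.96 [304. 168.] 956 [703. -95.  61.] [ 689. -113.   -2.] [812.   1.  95.]
timer 0.76 [144. 225.] 349 [360.  63.
[... 1263 characters left out ...]
': 1.0, 'joint_positions': array([-1.21013129e-01,  2.75870804e-01,  1.50488516e+00,  1.71127735e-05,
        1.36069555e+00, -1.20996446e-01]), 'dq': array([ 5.33783129e-05,  6.69736377e-04, -4.04214537e-04, -5.68304115e-05,
       -1.13257191e-03, -7.10240968e-04]), 'tau': array([-6.52158560e-04, -4.16661859e+01, -2.46102566e+01,  4.99142504e-05,
        2.40637619e-04,  1.15903157e-05]), 'tool_pos': array([ 5.75039945e+02, -1.16502120e-02,  2.31350604e+02]), 'ee_rot': array([2.22139268e+00, 2.22134770e+00, 1.57386751e-04]), 'ft_force': array([-0.17661349, -0.0755022 , -0.23753073]), 'ft_torque': array([0.02974975, 0.00230308, 0.02267491]), 'gripper_force': 0.0, 'width': 85.29743360187985}
```

View pics/scene1.png

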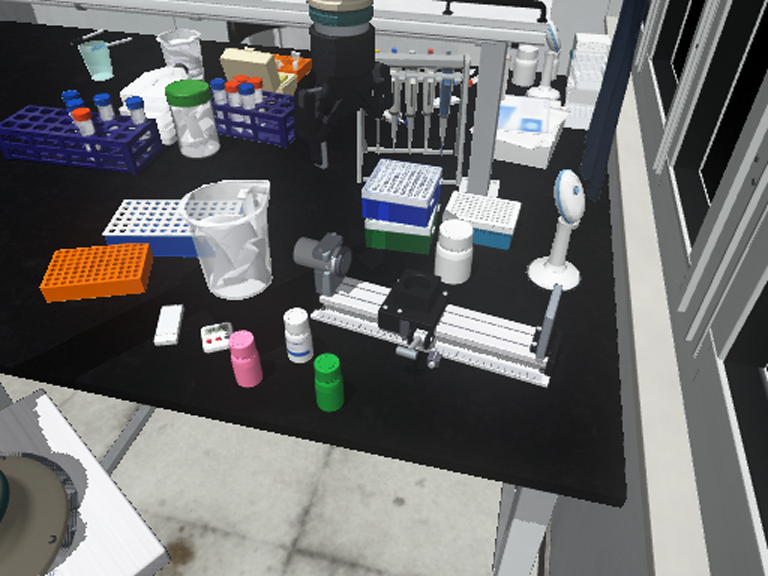

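View pics/side1.png

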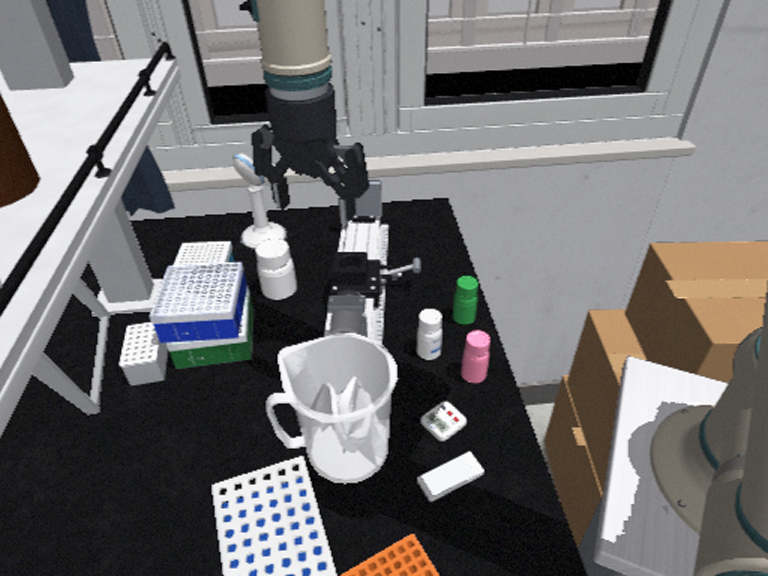

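Candidates for "bottle": white with blue stripe (scene 298,335 in the enlarged picture; side 430,334), pink (245,360), green (328,382), larger white jar behind the rail (453,250). By the description, it's the white one. The rail runs nearly along y with the carriage at about (575,-130), and the lever appears to be partly up or down in front. Next I move above the carriage to look with the wrist camera.

Request:
{"api": "send_rows", "payload": {
  "moves": [
    {"x": -2.8, "y": -0.8, "z": -1.5},
    {"x": -2.8, "y": -0.8, "z": -1.5},
    {"x": -2.8, "y": -0.8, "z": -1.5},
    {"x": -2.8, "y": -0.8, "z": -1.5},
    {"x": -2.8, "y": -0.8, "z": -1.5},
    {"x": 0},
    {"x": 0}
  ]
}}

```text
invalid input at $.moves[0]: expected keys x, y, z, yaw
```

```bash
python3 - <<'E'
from h import *
cal=get_calibration('wrist'); im,d=capture('wrist'); np.savez('wrist1',im=im,d=d,**cal)
print(state()['tool_pos'],np.linalg.inv(cal['camera_from_world']).round(3).tolist(),cal['fx'],cal['cx'],cal['cy'])
for l in ['rail','carriage','pointer_tip','clip_line','lever_bar','holder_floor','bottle']:
    for r in nets.regions_of('wrist',l)[:3]:
        m=r['mask']&(d>0); w=world(cal,*np.nonzero(m)[::-1],d[m]) if m.any() else np.zeros((1,3))
        print(l,round(r['confidence'],2),np.round(r['position']),m.sum(),np.median(w,0).round(),w.min(0).round(),w.max(0).round())
save('wrist1',im,1.5)
E
```

```text
[ 5.75044057e+02 -1.82580521e-02  2.31328166e+02] [[1.0, 0.0, 0.001, 574.753], [0.001, -0.957, -0.291, 73.295], [0.0, 0.291, -0.957, 374.294], [0.0, 0.0, 0.0, 1.0]] 307.78194655869936 249.59774095559303 190.36900013832212
rail 0.83 [246. 230.] 18384 [569. -80.  48.] [ 477. -291.   -1.] [700.  66. 317.]
carriage 0.8 [250. 268.] 5263 [ 581. -116.   53.] [ 493. -222.   -1.] [640. -66.  79.]
pointer_tip 0.75 [254. 268.] 5499 [ 580. -116.   53.] [ 478. -222.   -1.] [643. -66.  79.]
clip_line 0.43 [230. 302.] 20 [ 551. -196.   13.] [ 540. -199.   10.] [ 558. -189.   15.]
lever_bar 0.57 [200. 300.] 532 [ 513. -171.   47.] [ 494. -222.   -0.] [ 557. -155.   58.]
holder_floor 0.61 [254. 268.] 5308 [ 580. -116.   53.] [ 482. -222.   -1.] [637. -66.  79.]
bottle 0.92 [121. 209.] 1683 [436. -40.  68.] [370. -96.  -1.] [446. -28.  80.]
bottle 0.82 [ 49. 194.] 2093 [362. -26.  62.] [-369. -392. -801.] [371. -12.  80.]
bottle 0.66 [103. 272.] 573 [ 401. -124.   51.] [ 361. -158.    0.] [ 413. -121.   79.]
```

View pics/wrist1.png

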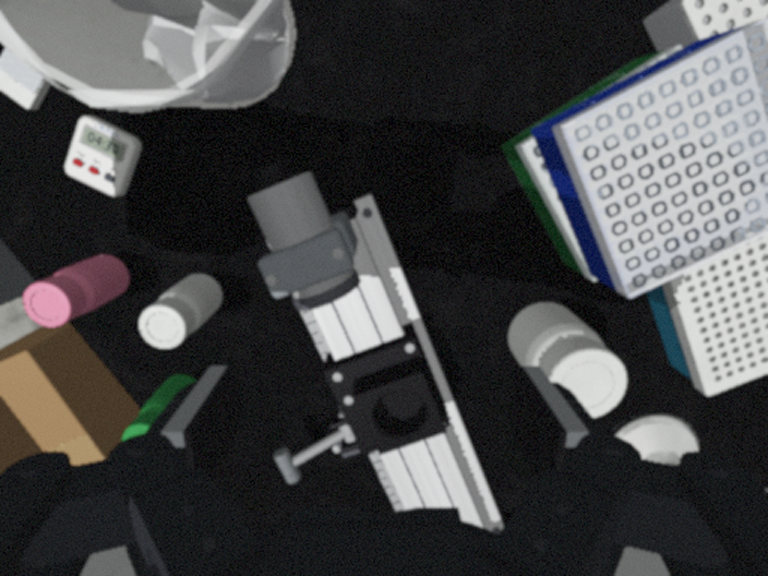

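Request:
{"api": "send_rows", "payload": {
  "moves": [
    {"x": -3.5, "y": -0.2, "z": 0, "yaw": 0},
    {"x": -3.5, "y": -0.2, "z": 0, "yaw": 0},
    {"x": -3.5, "y": -0.2, "z": 0, "yaw": 0},
    {"x": -3.5, "y": -0.2, "z": 1, "yaw": 0},
    {"x": 0, "y": 0, "z": 1, "yaw": -7},
    {"x": 0, "y": 0, "z": 1, "yaw": -7},
    {"x": 0, "y": 0, "z": 1, "yaw": -7},
    {"x": 0, "y": 0, "z": 1, "yaw": -7},
    {"x": 0, "y": 0, "z": 1, "yaw": -7},
    {"x": 0, "y": 0, "z": 0, "yaw": -7},
    {"x": 0, "y": 0, "z": 0, "yaw": -7},
    {"x": 0, "y": 0, "z": 0, "yaw": -7}
  ]
}}

```text
clock: 2.4
tool_pos: [566.9, -140.0, 171.0]
ee_rot: [-0.909, -3.007, -0.0]
ft_force: [1.0, 0.1, 0.2]
width: 85.5
gripper_force: 0.0
```

Request:
{"api": "send_rows", "payload": {
  "moves": [
    {"x": 0, "y": 0, "z": 0, "yaw": -7},
    {"x": 0, "y": 0, "z": 0, "yaw": -7},
    {"x": 0, "y": 0, "z": 0, "yaw": -7},
    {"x": 0, "y": 0, "z": 0, "yaw": -7},
    {"x": 0, "y": 0, "z": 0, "yaw": -7},
    {"x": 0, "y": 0, "z": 0, "yaw": -7},
    {"x": 0, "y": 0, "z": 0, "yaw": -7},
    {"x": 0, "y": 0, "z": 0, "yaw": -5},
    {"x": 0, "y": 0, "z": 0, "yaw": 0},
    {"x": 0, "y": 0, "z": 0, "yaw": 0}
  ]
}}

```text
clock: 3.23
tool_pos: [567.1, -140.0, 171.3]
ee_rot: [-0.542, 3.094, -0.0]
ft_force: [1.1, -0.0, -0.2]
width: 85.8
gripper_force: 0.0
```

```bash
python3 - <<'E'
from h import *
cal=get_calibration('wrist'); im,d=capture('wrist'); np.savez('wrist2',im=im,d=d,**cal)
s=state();print(s['tool_pos'],s['ee_rot'],s['joint_positions'],np.linalg.inv(cal['camera_from_world']).round(3).tolist())
for l in ['carriage','pointer_tip','clip_line','lever_bar']:
    for r in nets.regions_of('wrist',l)[:3]:
        m=r['mask']&(d>0); w=world(cal,*np.nonzero(m)[::-1],d[m]) if m.any() else np.zeros((1,3))
        print(l,round(r['confidence'],2),np.round(r['position']),m.sum(),np.median(w,0).round(),w.min(0).round(),w.max(0).round())
save('wrist2',im,1.5)
E
```

```text
[ 567.04847199 -140.00442092  171.30244257] [-5.42193947e-01  3.09440353e+00  2.30234850e-05] [-3.61183668e-01  3.28123274e-01  1.58195280e+00  3.89103545e-05
  1.23148338e+00 -2.27890652e+00] [[-0.34, 0.9, 0.273, 497.165], [0.94, 0.326, 0.099, -165.894], [-0.0, 0.291, -0.957, 314.282], [0.0, 0.0, 0.0, 1.0]]
carriage 0.73 [255. 198.] 10174 [ 572. -128.   51.] [ 492. -196.   -2.] [656. -59.  78.]
pointer_tip 0.88 [256. 198.] 10136 [ 572. -128.   51.] [ 490. -202.   -2.] [656. -58.  78.]
clip_line 0.79 [207. 141.] 343 [ 549. -192.   13.] [ 537. -200.    5.] [ 560. -182.   16.]
clip_line 0.69 [257. 200.] 10167 [ 572. -127.   51.] [ 492. -196.   -1.] [669. -49.  78.]
lever_bar 0.8 [233. 112.] 1367 [ 514. -173.   47.] [ 490. -202.   -2.] [ 561. -150.   58.]
```

View pics/wrist2.png

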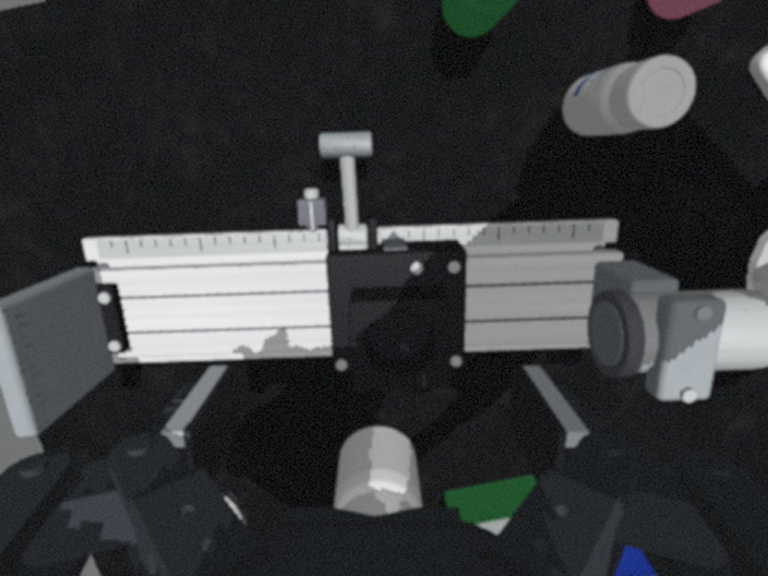

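The wrist view shows the clip at (311,208), the lever bar at (345,143) (lever down), the pointer tip at about (395,235) and the white bottle at (650,95). A close crop and a fit of the rail's axis come next.

```bash
python3 - <<'E'
from h import *
z=np.load('wrist2.npz');im,d=z['im'],z['d'];cal={k:z[k] for k in z.files}
crop=im[75:175,190:320]; save('crop2',crop,6)
# rail fit: bright-ish rail points by height; top rail grooves z
v,u=np.nonzero(d>0); w=world(cal,u,v,d[v,u])
# front ledge edge: for each column the first row whose z>5 in cols clear of lever
Z=np.zeros(d.shape);Z[v,u]=w[:,2]
X=np.zeros(d.shape+(3,));X[v,u]=w
pts=[]
for c in list(range(65,190))+list(range(275,400)):
    r=np.nonzero(Z[130:240,c]>5)[0]
    if len(r): pts.append(X[130+r[0]+1,c])
pts=np.array(pts);print(len(pts),np.median(pts[:,2]),pts[:,2].min(),pts[:,2].max())
vx,vy,x0,y0=cv2.fitLine(pts[:,:2].astype(np.float32),cv2.DIST_HUBER,0,.01,.01).ravel()
print('dir',np.degrees(np.arctan2(vy,vx)),x0,y0, np.std((pts[:,0]-x0)*vy-(pts[:,1]-y0)*vx))
# heights profile down a clear column
for c in (120,350): print([(r,*X[r,c].round(0)) for r in range(145,245,6)])
# bar, holder top
m=(Z>70)&(Z<80);m[:, :215]=0;m[:,320:]=0;m[:150]=0;m[260:]=0
print('holder top',m.sum(),X[m].mean(0),cv2.minAreaRect(X[m][:,:2].astype(np.float32)))
m=(Z>40)&(Z<62);m[:,:200]=0;m[:,260:]=0;m[:85]=0;m[108:]=0
print('bar',m.sum(),X[m].mean(0),cv2.minAreaRect(X[m][:,:2].astype(np.float32)),X[m][:,2].max())
m=(Z>74)&(Z<84);m[:,:370]=0;m[120:]=0
print('bottle cap',m.sum(),X[m].mean(0),cv2.minAreaRect(X[m][:,:2].astype(np.float32)))
E
```

```text
250 8.444303055818182 0.0 10.984841051920796
dir -68.014786 540.0464 -127.8783 40.34859836876528
[(145, np.float64(587.0), np.float64(-275.0), np.float64(-1.0)), (151, np.float64(592.0), np.float64(-273.0), np.float64(1.0)), (157, np.float64(596.0), np.float64(-269.0), np.float64(8.0)), (163, np.float64(602.0), np.float64(-267.0), np.float64(9.0)), (169, np.float64(608.0), np.float64(-266.0), np.float64(10.0)), (175, np.float64(614.0), np.float64(-264.0), np.float64(9.0)), (181, np.float64(610.0), np.float64(-255.0), np.float64(34.0)), (187, np.float64(616.0), np.float64(-254.0), np.float64(34.0)), (193, np.float64(622.0), np.float64(-252.0), np.float64(34.0)), (199, np.float64(628.0), np.float64(-251.0), np.float64(34.0)), (205, np.float64(633.0), np.float64(-249.0), np.float64(35.0)), (211, np.float64(640.0), np.float64(-248.0), np.float64(33.0)), (217, np.float64(646.0), np.float64(-247.0), np.float64(34.0)), (223, np.float64(652.0), np.float64(-245.0), np.float64(35.0)), (229, np.float64(658.0), np.float64(-244.0), np.float64(35.0)), (235, np.float64(665.0), np.float64(-242.0), n
[... 943 characters left out ...]
p.float64(34.0)), (229, np.float64(581.0), np.float64(-30.0), np.float64(34.0)), (235, np.float64(598.0), np.float64(-11.0), np.float64(0.0)), (241, np.float64(604.0), np.float64(-8.0), np.float64(1.0))]
holder top 2593 [ 592.09470537 -116.46688062   75.87242897] ((593.4864501953125, -116.22183227539062), (55.17610549926758, 54.125144958496094), 22.12148094177246)
bar 596 [ 502.41067122 -180.77560321   54.47928729] ((503.1776428222656, -180.77914428710938), (15.008119583129883, 27.754919052124023), 20.009119033813477) 58.16676573223748
bottle cap 1827 [428.48361726 -47.62141258  77.80722203] ((428.4622802734375, -47.12357711791992), (32.10049819946289, 32.208980560302734), 7.852665901184082)
```

View pics/crop2.png

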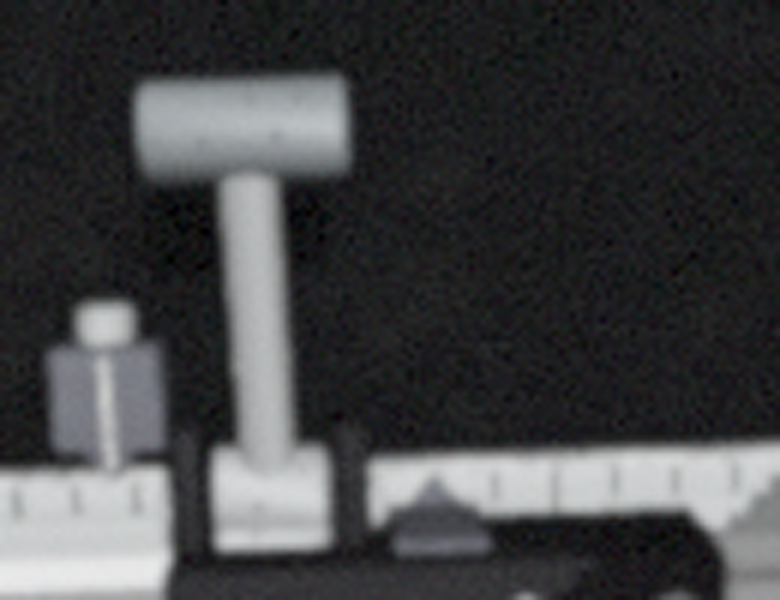

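```bash
cat >> h.py <<'E'
YAW=np.radians(22.0)
def railax(yaw=YAW): return np.array([np.cos(yaw),np.sin(yaw),0]),np.array([-np.sin(yaw),np.cos(yaw),0])
def tool_delta(target,s=None):
    from scipy.spatial.transform import Rotation as R
    s=s or state(); return R.from_rotvec(s['ee_rot']).as_matrix().T@(np.asarray(target)-s['tool_pos'])/10
E
python3 - <<'E'
from h import *
z=np.load('wrist2.npz');d=z['d'];cal={k:z[k] for k in z.files}
P=onplane(cal,262.3,154.7,13);C=onplane(cal,208.8,153,13);ex,ey=railax()
print(P,C,(C-P)@ey,(C-P)@ex)
# edge fit from bright boundary of the rail top (z 34) front edge per column
from scipy.stats import theilslopes
v,u=np.nonzero(d>0);w=world(cal,u,v,d[v,u]);X=np.zeros(d.shape+(3,));X[v,u]=w
for lo,hi,z0 in ((3,6,5),(20,30,30)):
    e=[]
    for c in list(range(75,190))+list(range(275,390)):
        r=np.nonzero(X[140:200,c,2]>lo*1.0+ (0 if lo<10 else 0))[0]
        if len(r): e.append((c,140+r[0]))
    e=np.array(e); q=np.array([onplane(cal,a,b,9.5 if lo<10 else 34) for a,b in e])
    sl=theilslopes(q[:,0],q[:,1]); print('yaw',np.degrees(np.arctan(-sl[0])))
bar=np.array([502.3,-181,49])
print('delta to above bar', tool_delta(bar+[0,0,60]), tool_delta(bar-[0,0,24]))
E
```

```text
[ 544.35148661 -135.56795244   13.        ] [ 560.73762925 -185.79827668   13.        ] -52.711102720552894 -3.6236437531102523
yaw 21.97363357092797
yaw 21.983045939312817
delta to above bar [ 7.48514025 -1.64467692  6.2325442 ] [ 7.48588559 -1.64450857 14.63254416]
```

Request:
{"api": "send_rows", "payload": {
  "moves": [
    {"x": 0, "y": 0, "z": 0, "yaw": -2.1},
    {"x": 2.5, "y": -0.46, "z": 0, "yaw": 0},
    {"x": 2.5, "y": -0.46, "z": 2, "yaw": 0},
    {"x": 2.54, "y": -0.45, "z": 2, "yaw": 0},
    {"x": 0, "y": 0, "z": 2.5, "yaw": 0},
    {"x": 0, "y": 0, "z": 2.5, "yaw": 0},
    {"x": 0, "y": 0, "z": 2.5, "yaw": 0},
    {"x": 0, "y": 0, "z": 2.0, "yaw": 0},
    {"x": 0, "y": 0, "z": 1.0, "yaw": 0},
    {"x": 0, "y": 0, "z": 0, "yaw": 0}
  ]
}}

```text
clock: 4.32
tool_pos: [500.8, -180.3, 24.3]
ee_rot: [0.601, -3.08, -0.005]
ft_force: [-0.6, -0.4, -0.2]
width: 85.2
gripper_force: 0.0
```

```bash
python3 - <<'E'
from h import *
im,d=capture('wrist'); save('wrist3',im,1.2); s=state(); print(s['tool_pos'],s['ee_rot'],s['ft_force'])
print(tool_delta([502.3,-181,26]))
E
```

```text
[ 501.9486038  -180.86550685   25.70299598] [ 6.01418861e-01 -3.08204222e+00 -1.83238212e-03] [ 0.12074504 -0.55215877 -0.33236042]
[-0.02747055 -0.02563149 -0.02976889]
```

View pics/wrist3.png

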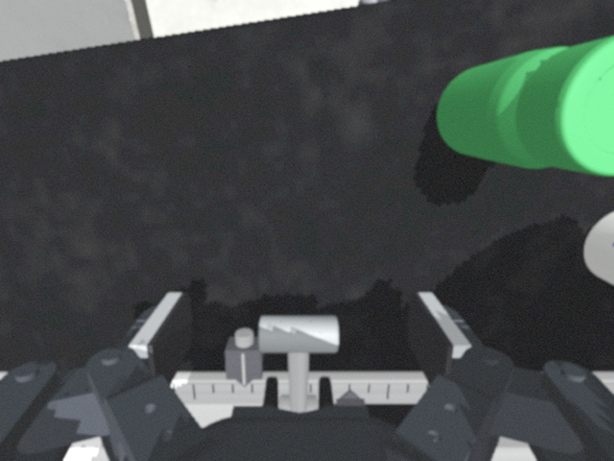

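The bar (300,333) lies midway between the open fingers (155 and 445). Closing now.

Request:
{"api": "send_rows", "payload": {
  "moves": [
    {"x": 0, "y": 0, "z": 0, "yaw": 0},
    {"x": 0, "y": 0, "z": 0, "yaw": 0},
    {"x": 0, "y": 0, "z": 0, "yaw": 0},
    {"x": 0, "y": 0, "z": 0, "yaw": 0},
    {"x": 0, "y": 0, "z": 0, "yaw": 0},
    {"x": 0, "y": 0, "z": 0, "yaw": 0},
    {"x": 0, "y": 0, "z": 0, "yaw": 0},
    {"x": 0, "y": 0, "z": 0, "yaw": 0}
  ],
  "hand": 1,
  "newtons": 40
}}

```text
clock: 5.03
tool_pos: [502.2, -180.5, 26.7]
ee_rot: [-0.601, 3.083, 0.001]
ft_force: [-0.2, 3.7, 4.0]
width: 27.2
gripper_force: 39.1
```

Request:
{"api": "send_rows", "payload": {
  "moves": [
    {"x": -0.245, "y": 0, "z": -0.578, "yaw": 0},
    {"x": -0.305, "y": 0, "z": -0.55, "yaw": 0},
    {"x": -0.36, "y": 0, "z": -0.514, "yaw": 0},
    {"x": -0.412, "y": 0, "z": -0.474, "yaw": 0},
    {"x": -0.459, "y": 0, "z": -0.428, "yaw": 0},
    {"x": -0.502, "y": 0, "z": -0.378, "yaw": 0},
    {"x": -0.538, "y": 0, "z": -0.324, "yaw": 0},
    {"x": -0.569, "y": 0, "z": -0.265, "yaw": 0},
    {"x": -0.594, "y": 0, "z": -0.205, "yaw": 0},
    {"x": -0.612, "y": 0, "z": -0.141, "yaw": 0},
    {"x": -0.415, "y": 0, "z": -0.058, "yaw": 0},
    {"x": 0, "y": 0, "z": 0, "yaw": 0}
  ]
}}

```text
clock: 6.03
tool_pos: [549.2, -161.6, 67.1]
ee_rot: [-0.603, 3.083, 0.0]
ft_force: [-4.5, 1.1, 0.9]
width: 27.0
gripper_force: 39.4
```

```bash
python3 - <<'E'
from h import *
cal=get_calibration('wrist');im,d=capture('wrist'); np.savez('wrist4',im=im,d=d,**cal); save('wrist4',im,1.5); s=state(); print(s['tool_pos'],s['ee_rot'],s['ft_force'],s['width'],s['gripper_force'])
E
```

```text
[ 549.17515649 -161.60795625   67.09766978] [-6.02582032e-01  3.08272555e+00  3.12198696e-04] [-4.82027394  0.33773593  2.68852979] 27.001462810468333 39.57741916179657
```

View pics/wrist4.png

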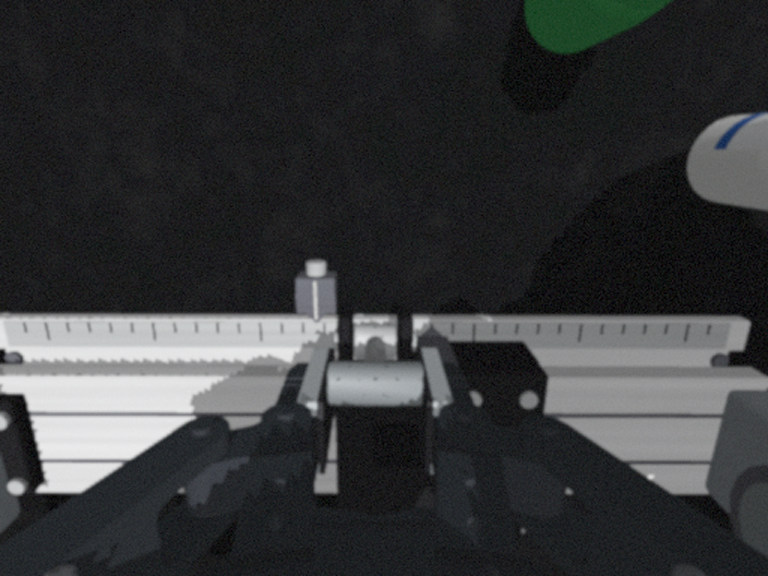

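Request:
{"api": "send_rows", "payload": {
  "moves": [
    {"x": 0, "y": -0.2, "z": 0, "yaw": 0},
    {"x": 0, "y": -0.5, "z": 0, "yaw": 0},
    {"x": 0, "y": -0.5, "z": 0, "yaw": 0},
    {"x": 0, "y": -0.5, "z": 0, "yaw": 0},
    {"x": 0, "y": -0.5, "z": 0, "yaw": 0},
    {"x": 0, "y": -0.5, "z": 0, "yaw": 0},
    {"x": 0, "y": -0.5, "z": 0, "yaw": 0},
    {"x": 0, "y": -0.5, "z": 0, "yaw": 0},
    {"x": 0, "y": -0.5, "z": 0, "yaw": 0},
    {"x": 0, "y": -0.5, "z": 0, "yaw": 0},
    {"x": 0, "y": -0.5, "z": 0, "yaw": 0},
    {"x": 0, "y": -0.07, "z": 0, "yaw": 0}
  ]
}}

```text
clock: 7.08
tool_pos: [569.2, -212.0, 67.0]
ee_rot: [-0.601, 3.082, -0.002]
ft_force: [-5.0, 0.3, 5.3]
width: 26.8
gripper_force: 39.8
```

Request:
{"api": "send_rows", "payload": {
  "moves": [
    {"x": 0, "y": 0, "z": 0, "yaw": 0},
    {"x": 0, "y": 0, "z": 0, "yaw": 0}
  ]
}}

```text
clock: 7.25
tool_pos: [569.2, -211.9, 67.0]
ee_rot: [-0.602, 3.082, -0.004]
ft_force: [-5.4, -1.0, 5.5]
width: 27.1
gripper_force: 39.8
```

```bash
python3 - <<'E'
from h import *
cal=get_calibration('wrist');im,d=capture('wrist'); np.savez('wrist5',im=im,d=d,**cal); save('wrist5',im[170:290,180:320],5.5); s=state(); print(s['tool_pos'],s['ee_rot'],s['ft_force'],s['width'],s['gripper_force'])
print((s['tool_pos']-np.array([549.175,-161.608,67.1]))@np.array(railax()).T)
E
```

```text
[ 569.20322838 -211.92221745   67.03540395] [-0.60213835  3.08184894 -0.00371339] [-4.90276425 -1.29053918  5.43646983] 27.401850111460238 39.7494900226593
[ -0.27818761 -54.15323648]
```

View pics/wrist5.png

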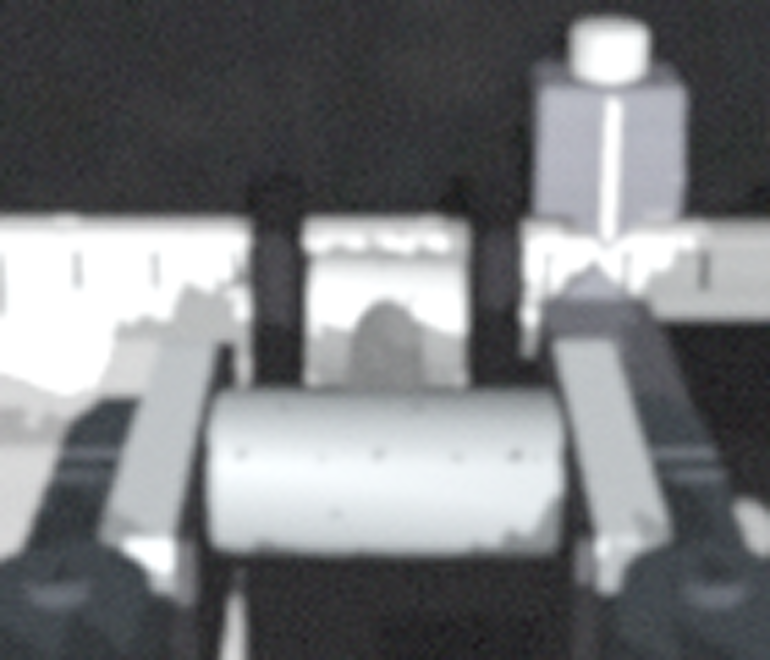

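```bash
python3 - <<'E'
from h import *
z=np.load('wrist5.npz');im=z['im'];cal={k:z[k] for k in z.files};ex,ey=railax()
f=lambda x,y:onplane(cal,180+x/5.5-.5,170+y/5.5-.5,13)
P=f(596,263);A=f(605.5,238);B=f(611.5,105)
print((A-P)@ey,(B-P)@ey,(A-P)@ex,(B-P)@ex)
# subpixel: line peak per row and pointer centroid per row
g=cv2.cvtColor(im,cv2.COLOR_RGB2GRAY).astype(float)
for r in range(189,213,3):
    p=g[r,286:296]; k=np.clip(p-np.sort(p)[4],0,None); k=k*(k>.4*k.max()); print(r,round(286+(k*np.arange(10)).sum()/k.sum(),2),end=' ')
print()
for r in range(215,225): print(r,g[r,276:304].astype(int).tolist())
E
```

```text
1.0513965310747393 1.0834819518697523 -3.3417607081054324 -20.595799425061283
189 291.03 192 290.96 195 290.94 198 290.56 201 290.54 204 290.39 207 290.11 210 290.04 
215 [251, 255, 255, 255, 255, 255, 255, 255, 255, 255, 255, 255, 254, 245, 244, 251, 254, 251, 250, 255, 255, 255, 255, 255, 255, 255, 245, 224]
216 [252, 255, 255, 236, 244, 255, 255, 255, 255, 255, 255, 255, 254, 255, 255, 255, 255, 233, 232, 255, 255, 255, 255, 255, 255, 255, 231, 203]
217 [255, 255, 255, 231, 246, 255, 255, 255, 255, 255, 254, 232, 231, 254, 255, 255, 255, 229, 233, 255, 255, 255, 255, 255, 255, 253, 222, 199]
218 [255, 255, 255, 236, 252, 255, 255, 255, 255, 248, 223, 190, 197, 234, 255, 255, 255, 231, 239, 255, 255, 255, 250, 251, 250, 233, 209, 197]
219 [253, 255, 253, 233, 253, 255, 255, 236, 219, 205, 184, 172, 180, 205, 238, 255, 254, 229, 238, 255, 255, 254, 229, 220, 216, 205, 194, 191]
220 [243, 255, 241, 227, 250, 255, 236, 200, 176, 168, 171, 178, 181, 187, 207, 235, 237, 221, 236, 255, 255, 235, 208, 197, 194, 191, 189, 190]
221 [223, 244, 232, 219, 242, 245, 212, 175, 162, 168, 174, 181, 181, 181, 186, 201, 209, 201, 229, 251, 247, 219, 193, 188, 188, 187, 188, 188]
222 [216, 233, 221, 211, 225, 216, 185, 165, 170, 176, 183, 181, 180, 181, 179, 182, 179, 178, 212, 233, 220, 199, 187, 185, 185, 187, 186, 188]
223 [219, 229, 209, 187, 187, 175, 155, 156, 169, 168, 170, 171, 170, 171, 171, 169, 161, 157, 175, 193, 187, 177, 180, 185, 185, 187, 187, 189]
224 [215, 212, 181, 152, 143, 129, 133, 139, 142, 144, 145, 142, 145, 145, 146, 147, 144, 134, 134, 138, 140, 149, 166, 183, 190, 188, 190, 190]
```

The pointer tip, at crop (596,265), is about 1.2 mm short of the clip's line at (604,245) on the -y side, so I nudge it back.

Request:
{"api": "send_rows", "payload": {
  "moves": [
    {"x": 0, "y": 0.06, "z": 0, "yaw": 0},
    {"x": 0, "y": 0.06, "z": 0, "yaw": 0},
    {"x": 0, "y": 0, "z": 0, "yaw": 0},
    {"x": 0, "y": 0, "z": 0, "yaw": 0}
  ]
}}

```text
clock: 7.63
tool_pos: [569.2, -211.9, 67.1]
ee_rot: [-0.603, 3.081, -0.007]
ft_force: [-4.5, -3.5, 4.3]
width: 26.8
gripper_force: 39.6
```

```bash
cat > ali.py <<'E'
from h import *
def ali(cal,im,r0=(189,212),scan=(213,222)):
    pass
E
python3 - <<'E'
from h import *
cal=get_calibration('wrist');im,d=capture('wrist'); np.savez('wrist6',im=im,d=d,**cal); s=state(); print(s['tool_pos'],s['ft_force'])
ex,ey=railax()
print((s['tool_pos']-np.array([549.175,-161.608,67.1]))@np.array(railax()).T)
g=cv2.cvtColor(im,cv2.COLOR_RGB2GRAY).astype(float); L=[]
for r in range(189,211):
    p=g[r,284:296]; k=np.clip(p-np.sort(p)[5],0,None); k=k*(k>.4*k.max()); L.append((r,284+(k*np.arange(12)).sum()/k.sum()))
a,b=np.polyfit(*np.array(L).T,1); print('line at 217.5',a*217.5+b,a)
for r in range(215,222): print(r,g[r,276:304].astype(int).tolist())
E
```

```text
[ 569.20759319 -211.84738864   67.05012431] [-4.41350661 -4.32372129  4.30609381]
[ -0.24610927 -54.0854915 ]
line at 217.5 289.92351443752807 -0.0418283288644387
215 [250, 255, 255, 255, 255, 255, 255, 255, 255, 255, 255, 255, 255, 247, 243, 250, 254, 248, 249, 255, 255, 255, 255, 255, 255, 255, 255, 255]
216 [252, 255, 255, 236, 243, 255, 255, 255, 255, 255, 255, 255, 254, 255, 255, 255, 255, 234, 232, 255, 255, 255, 255, 255, 255, 255, 255, 254]
217 [255, 255, 255, 228, 240, 255, 255, 255, 255, 255, 254, 232, 229, 250, 255, 255, 255, 228, 227, 255, 255, 255, 255, 255, 255, 255, 237, 233]
218 [255, 255, 255, 228, 239, 255, 255, 251, 250, 248, 226, 192, 192, 225, 254, 255, 255, 226, 226, 255, 255, 255, 252, 251, 250, 233, 212, 206]
219 [254, 255, 255, 227, 238, 255, 252, 227, 213, 206, 183, 170, 172, 193, 229, 253, 251, 223, 226, 255, 255, 253, 229, 221, 215, 206, 195, 194]
220 [244, 255, 253, 228, 239, 252, 234, 200, 174, 166, 168, 175, 177, 179, 196, 224, 233, 215, 228, 255, 255, 237, 208, 195, 193, 190, 191, 191]
221 [226, 248, 240, 223, 239, 240, 213, 176, 159, 168, 178, 181, 182, 179, 181, 193, 201, 197, 227, 251, 247, 219, 193, 190, 187, 188, 189, 188]
```

Request:
{"api": "send_rows", "payload": {
  "moves": [
    {"x": 0, "y": 0.1, "z": 0, "yaw": 0},
    {"x": 0, "y": 0.05, "z": 0, "yaw": 0},
    {"x": 0, "y": 0, "z": 0, "yaw": 0},
    {"x": 0, "y": 0, "z": 0, "yaw": 0}
  ]
}}

```text
clock: 8.02
tool_pos: [568.8, -210.8, 67.0]
ee_rot: [-0.603, 3.081, -0.008]
ft_force: [-5.3, -4.3, 3.4]
width: 26.7
gripper_force: 39.6
```

```bash
cat > ali.py <<'E'
from h import *
cal=get_calibration('wrist');im,d=capture('wrist'); s=state(); print(s['tool_pos'],s['ft_force'])
print((s['tool_pos']-np.array([549.175,-161.608,67.1]))@np.array(railax()).T)
g=cv2.cvtColor(im,cv2.COLOR_RGB2GRAY).astype(float); L=[]
for r in range(189,211):
    p=g[r,282:296]; k=np.clip(p-np.sort(p)[6],0,None); k=k*(k>.4*k.max()); L.append((r,282+(k*np.arange(14)).sum()/k.sum()))
a,b=np.polyfit(*np.array(L).T,1); print('line at 217.5',a*217.5+b,a)
for r in range(216,222): print(r,g[r,276:304].astype(int).tolist())
E
python3 ali.py
```

```text
[ 568.79522291 -210.76947253   67.06978057] [-4.60826173 -4.31226787  3.26218658]
[ -0.22465785 -52.93158847]
line at 217.5 288.16966125835535 -0.0443747972803185
216 [238, 235, 233, 255, 255, 255, 255, 255, 255, 255, 254, 255, 255, 255, 255, 245, 233, 253, 255, 255, 255, 255, 255, 255, 254, 253, 255, 244]
217 [236, 229, 228, 255, 255, 255, 255, 255, 255, 242, 232, 240, 244, 253, 255, 241, 228, 254, 255, 255, 255, 255, 255, 255, 242, 234, 239, 228]
218 [236, 226, 229, 255, 255, 255, 255, 255, 253, 221, 197, 196, 202, 223, 239, 233, 227, 255, 255, 255, 255, 255, 255, 254, 225, 210, 211, 203]
219 [231, 220, 226, 255, 255, 255, 255, 255, 234, 194, 166, 165, 173, 188, 210, 211, 222, 253, 255, 255, 255, 255, 255, 237, 209, 193, 193, 193]
220 [218, 209, 221, 251, 255, 255, 255, 246, 209, 173, 166, 175, 176, 177, 181, 180, 209, 250, 255, 255, 255, 255, 249, 221, 196, 189, 189, 188]
221 [194, 198, 219, 241, 236, 230, 232, 214, 181, 171, 177, 180, 179, 179, 175, 172, 202, 240, 250, 238, 231, 235, 224, 200, 190, 187, 189, 187]
```

```bash
cat >> ali.py <<'E'
i=im.astype(int); D=i[:,:,2]-i[:,:,0]
for r in range(214,223): print(r,D[r,276:304].tolist())
save('ali',im[180:226,262:314],15)
E
python3 ali.py | tail -9
```

```text
214 [2, 0, 0, 0, 0, 0, 0, 0, 0, 0, 3, 4, 5, 5, 3, 0, 0, 0, 0, 0, 0, 0, 0, 0, 0, 0, 0, 0]
215 [3, 1, 2, 0, 0, 0, 0, 0, 0, 0, 0, 5, 4, 5, 3, 2, 2, 0, 0, 0, 0, 0, 0, 0, 0, 0, 0, 2]
216 [3, 3, 1, 1, 0, 0, 0, 0, 0, 0, 3, 1, 1, 0, 0, 2, 2, 2, 0, 0, 0, 0, 0, 0, 2, 3, 1, 2]
217 [3, 3, 3, 0, 0, 0, 0, 0, 0, 3, 3, 3, 3, 3, 0, 2, 3, 3, 0, 0, 0, 0, 0, 0, 2, 2, 3, 2]
218 [3, 3, 4, 0, 0, 0, 0, 0, 3, 4, 3, 4, 5, 3, 3, 4, 2, 1, 0, 0, 0, 0, 0, 3, 3, 1, 2, 4]
219 [3, 3, 4, 1, 0, 0, 0, 0, 3, 4, 5, 9, 9, 8, 4, 4, 3, 3, 0, 0, 0, 0, 0, 3, 3, 2, 2, 3]
220 [2, 3, 2, 3, 0, 0, 0, 4, 4, 7, 11, 12, 14, 11, 10, 7, 4, 4, 0, 0, 0, 0, 3, 2, 5, 3, 3, 3]
221 [3, 4, 3, 3, 2, 3, 3, 4, 7, 10, 13, 14, 13, 13, 13, 9, 5, 5, 3, 4, 3, 3, 3, 2, 1, 3, 2, 2]
222 [4, 2, 2, 2, 2, 1, 4, 7, 9, 12, 13, 11, 13, 15, 12, 11, 10, 5, 4, 2, 3, 2, 2, 2, 2, 4, 3, 1]
```

View pics/ali.png

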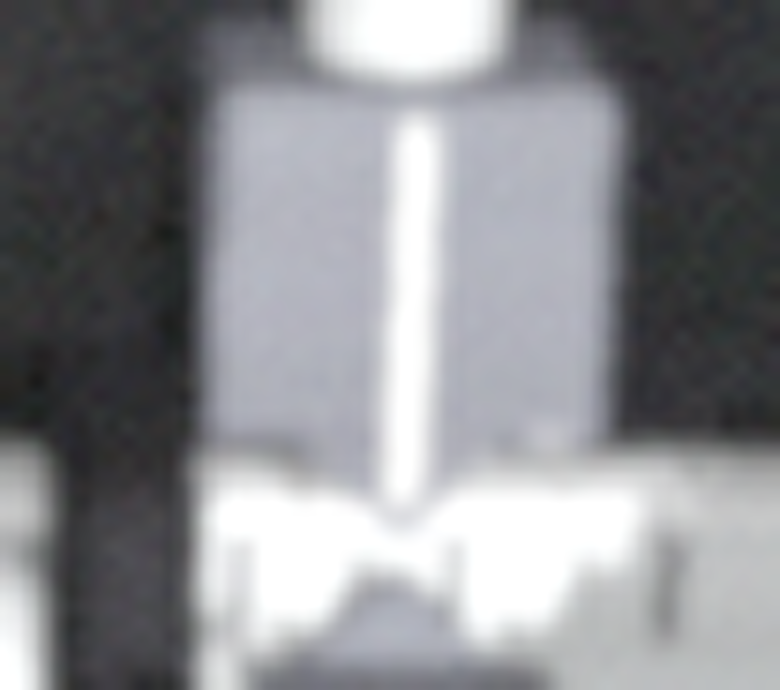

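In colour the pointer's centroid (u≈288.0) now matches the clip's line (u≈288.06 on the same row): aligned. Next I relax the side load and swing the lever down.

Request:
{"api": "send_rows", "payload": {
  "moves": [
    {"x": 0, "y": -0.06, "z": 0, "yaw": 0},
    {"x": 0.415, "y": 0, "z": 0.058, "yaw": 0},
    {"x": 0.612, "y": 0, "z": 0.141, "yaw": 0},
    {"x": 0.594, "y": 0, "z": 0.205, "yaw": 0},
    {"x": 0.569, "y": 0, "z": 0.265, "yaw": 0},
    {"x": 0.538, "y": 0, "z": 0.324, "yaw": 0},
    {"x": 0.502, "y": 0, "z": 0.378, "yaw": 0},
    {"x": 0.459, "y": 0, "z": 0.428, "yaw": 0},
    {"x": 0.412, "y": 0, "z": 0.474, "yaw": 0},
    {"x": 0.36, "y": 0, "z": 0.514, "yaw": 0},
    {"x": 0.305, "y": 0, "z": 0.55, "yaw": 0},
    {"x": 0.245, "y": 0, "z": 0.578, "yaw": 0}
  ]
}}

```text
clock: 9.12
tool_pos: [523.1, -229.2, 28.2]
ee_rot: [-0.601, 3.079, -0.006]
ft_force: [1.9, 0.3, 12.0]
width: 26.7
gripper_force: 45.1
```

Request:
{"api": "send_rows", "payload": {
  "moves": [
    {"x": 0, "y": 0, "z": 0.15, "yaw": 0},
    {"x": 0, "y": 0, "z": 0.15, "yaw": 0},
    {"x": 0, "y": 0, "z": 0, "yaw": 0}
  ]
}}

```text
clock: 9.37
tool_pos: [522.1, -229.6, 25.6]
ee_rot: [-0.602, 3.081, -0.006]
ft_force: [-0.7, -0.7, 15.9]
width: 27.3
gripper_force: 45.8
```

```bash
python3 - <<'E'
from h import *
s=state(); print(s['tool_pos'],s['ft_force'],(s['tool_pos']-np.array([549.175,-161.608,67.1]))@np.array(railax()).T)
E
```

```text
[ 522.06507014 -229.56486883   25.62929937] [-0.68857099 -0.70662855 15.88890185] [-50.5929804  -52.85295311]
```

Request:
{"api": "send_rows", "payload": {
  "moves": [
    {"x": 0, "y": 0, "z": 0, "yaw": 0},
    {"x": 0, "y": 0, "z": 0, "yaw": 0},
    {"x": 0, "y": 0, "z": 0, "yaw": 0},
    {"x": 0, "y": 0, "z": 0, "yaw": 0},
    {"x": 0, "y": 0, "z": 0, "yaw": 0},
    {"x": 0, "y": 0, "z": -1, "yaw": 0},
    {"x": 0, "y": 0, "z": -2, "yaw": 0},
    {"x": 0, "y": 0, "z": -3, "yaw": 0},
    {"x": 0, "y": 0, "z": -3, "yaw": 0},
    {"x": 0, "y": 0, "z": 0, "yaw": 0},
    {"x": 0, "y": 0, "z": 0, "yaw": 0}
  ],
  "hand": -1
}}

```text
clock: 10.28
tool_pos: [522.7, -228.7, 115.8]
ee_rot: [-0.602, 3.08, -0.005]
ft_force: [-0.8, 0.2, -0.7]
width: 85.0
gripper_force: 0.0
```

```bash
python3 - <<'E'
from h import *
cal=get_calibration('wrist');im,d=capture('wrist'); np.savez('wrist7',im=im,d=d,**cal); s=state(); print(s['tool_pos'],s['ft_force'],s['width'])
v,u=np.nonzero(d>0);w=world(cal,u,v,d[v,u])
bar=np.array([502.3,-181,49])-52.9*railax()[1]; print('bar expected',bar, proj(cal,bar))
r=w-bar; ex,ey=railax(); a,b=r@ex,r@ey
m=(abs(a)<12)&(abs(b)<16)&(w[:,2]>35)&(w[:,2]<75)
q=np.c_[a,b,w[:,2]][m]; print(m.sum(),q.mean(0),q.min(0),np.percentile(q,98,axis=0))
save('wrist7',im[150:384,100:420],2.4)
E
```

```text
[ 521.48972046 -227.98912496  114.19556363] [-0.86752009  0.45589969 -1.26958644] 85.36177308828064
bar expected [ 522.11668879 -230.04802591   49.        ] [np.float64(249.32956265453345), np.float64(203.08089711721973)]
766 [-1.06541983 -0.22428518 53.15621863] [ -7.32082995 -13.8448628   45.95263693] [10.62491064 13.07549895 56.10552126]
```

View pics/wrist7.png

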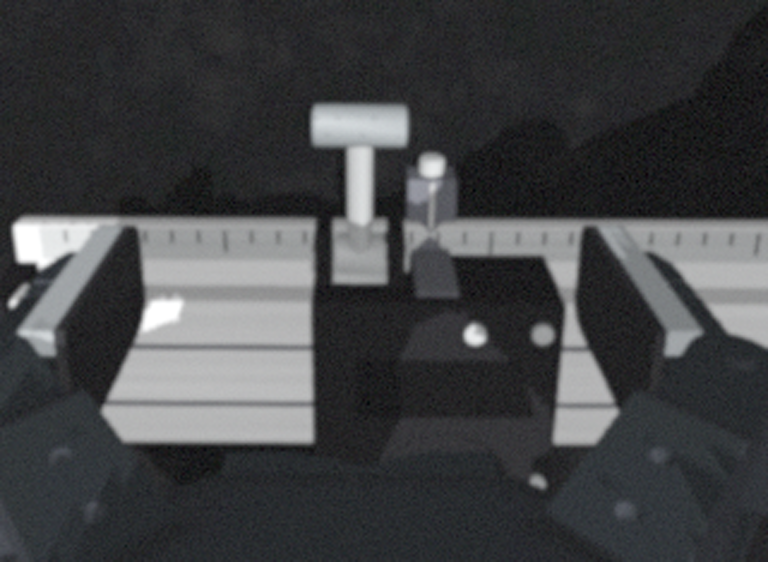

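The lever is down and the pointer at (432,228) lines up with the clip's white line. As a check I press the bar from above with shut fingers.

Request:
{"api": "send_rows", "payload": {
  "moves": [
    {"x": 0, "y": -0.2, "z": 0, "yaw": 0},
    {"x": 0, "y": 0, "z": 0, "yaw": 0},
    {"x": 0, "y": 0, "z": 0, "yaw": 0},
    {"x": 0, "y": 0, "z": 0, "yaw": 0},
    {"x": 0, "y": 0, "z": 1.5, "yaw": 0},
    {"x": 0, "y": 0, "z": 1.5, "yaw": 0},
    {"x": 0, "y": 0, "z": 1.5, "yaw": 0},
    {"x": 0, "y": 0, "z": 0.8, "yaw": 0},
    {"x": 0, "y": 0, "z": 0.4, "yaw": 0},
    {"x": 0, "y": 0, "z": 0.3, "yaw": 0},
    {"x": 0, "y": 0, "z": 0, "yaw": 0}
  ],
  "hand": 1
}}

```text
clock: 11.25
tool_pos: [521.1, -229.3, 54.7]
ee_rot: [0.602, -3.081, -0.002]
ft_force: [-3.9, 1.4, 8.1]
width: 0.1
gripper_force: 3.9
```

Request:
{"api": "send_rows", "payload": {
  "moves": [
    {"x": 0, "y": 0, "z": 0.2, "yaw": 0},
    {"x": 0, "y": 0, "z": 0.1, "yaw": 0},
    {"x": 0, "y": 0, "z": 0, "yaw": 0}
  ]
}}

```text
clock: 11.5
tool_pos: [521.1, -229.5, 54.1]
ee_rot: [0.603, -3.082, -0.0]
ft_force: [-8.0, 3.2, 22.8]
width: 0.0
gripper_force: 11.5
```

Request:
{"api": "send_rows", "payload": {
  "moves": [
    {"x": 0, "y": 0, "z": -3, "yaw": 0},
    {"x": 0, "y": 0, "z": -3.5, "yaw": 0},
    {"x": 0, "y": 0, "z": -3.5, "yaw": 0},
    {"x": 0.2, "y": 3.4, "z": 0, "yaw": 0},
    {"x": 0.3, "y": 3.4, "z": 0, "yaw": 0},
    {"x": 0.3, "y": 3.4, "z": 0, "yaw": 0},
    {"x": 0.3, "y": 3.4, "z": 0, "yaw": 0},
    {"x": 0.3, "y": 3.4, "z": 0, "yaw": 0},
    {"x": 0.35, "y": 3.4, "z": 0, "yaw": 0},
    {"x": 0, "y": 0, "z": 0, "yaw": 0},
    {"x": 0, "y": 0, "z": 0, "yaw": 0}
  ],
  "hand": -1
}}

```text
clock: 12.42
tool_pos: [428.6, -46.2, 151.0]
ee_rot: [-0.606, 3.081, -0.001]
ft_force: [0.2, -0.8, 0.2]
width: 85.4
gripper_force: 0.0
```

```bash
cat > cap.py <<'E'
from h import *
def clouds():
    cal=get_calibration('wrist');im,d=capture('wrist'); v,u=np.nonzero(d>0); return im,world(cal,u,v,d[v,u]),im[v,u]
def cap(z0,near,zt=6,rad=40):
    im,w,c=clouds(); m=(abs(w[:,2]-z0)<zt)&(np.hypot(*(w[:,:2]-near).T)<rad)&(c.min(1)>90)
    q=w[m]; return im,q,cv2.minEnclosingCircle(q[:,:2].astype(np.float32))
E
python3 - <<'E'
from cap import *
im,q,c=cap(78,[428.5,-47.1],3,25); s=state(); print(len(q),c,q.mean(0),s['tool_pos'],s['width'])
cx=q[:,:2].mean(0); print(cv2.minAreaRect(q[:,:2].astype(np.float32)))
print('tool delta cm',tool_delta([*c[0],28],s)); save('wrist8',im,1.2)
E
```

```text
1423 ((427.7896423339844, -46.48980712890625), 16.203481674194336) [427.31700257 -46.69756039  77.95930899] [429.80819986 -47.31223187 151.08706416] 85.38196118518184
((427.66009521484375, -46.582664489746094), (31.56033706665039, 31.792198181152344), 64.14767456054688)
tool delta cm [ 0.17874072  0.1759697  12.30808066]
```

View pics/wrist8.png

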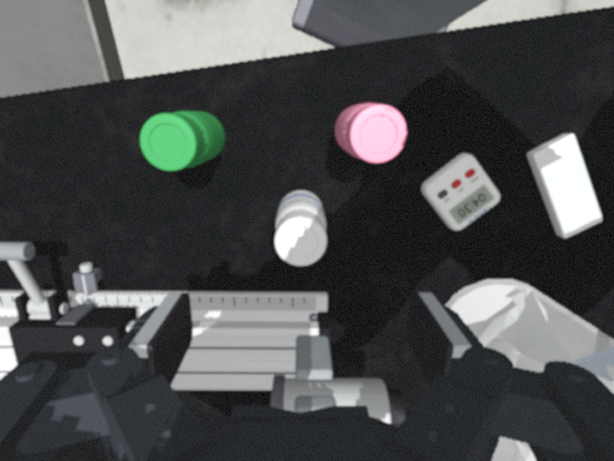

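The white bottle with its cap at (300,242) is the choice, with green (170,140) and pink (370,132) well clear of the finger line. I check clearances numerically before descending.

```bash
python3 - <<'E'
from cap import *
im,w,c=clouds(); z=np.load('scene.npz'); cal=get_calibration('scene'); d=z['d']; v,u=np.nonzero(d>0); w2=world(cal,u,v,d[v,u]); w2=w2[w2[:,2]<125]
z=np.load('side.npz'); cal=get_calibration('side'); d=z['d']; v,u=np.nonzero(d>0); w3=world(cal,u,v,d[v,u]); w3=w3[w3[:,2]<125]
ex,ey=railax()
for W in (w[w[:,2]<140],w2,w3):
    r=W-[428,-46.7,0]; X=-(r@ex);Y=r@ey
    for lo,hi in ((20,95),(95,140)):
        m=(W[:,2]>lo)&(W[:,2]<hi)&(abs(X)<(16 if hi==95 else 60))&(abs(Y)<100)&(np.hypot(X,Y)>24)
        if m.any():
            i=np.argsort(np.hypot(X[m],Y[m]))[:200:40]; print(lo,m.sum(),np.c_[X,Y,W[:,2]][m][i].round().tolist())
E
```

```text
20 1 [[-13.0, 20.0, 38.0]]
```

Request:
{"api": "send_rows", "payload": {
  "moves": [
    {"x": 0.1, "y": 0.05, "z": 2.5, "yaw": 0},
    {"x": 0, "y": 0, "z": 2.5, "yaw": 0},
    {"x": 0, "y": 0, "z": 2.5, "yaw": 0},
    {"x": 0, "y": 0, "z": 2, "yaw": 0},
    {"x": 0, "y": 0, "z": 1.5, "yaw": 0},
    {"x": 0, "y": 0, "z": 1, "yaw": 0},
    {"x": 0, "y": 0, "z": 0.3, "yaw": 0},
    {"x": 0, "y": 0, "z": 0, "yaw": 0},
    {"x": 0, "y": 0, "z": 0, "yaw": 0}
  ]
}}

```text
clock: 13.27
tool_pos: [429.1, -48.1, 27.5]
ee_rot: [-0.601, 3.083, -0.001]
ft_force: [-0.3, -0.1, 0.1]
width: 85.4
gripper_force: 0.0
```

```bash
python3 - <<'E'
from cap import *
im,q,c=cap(78,[428.5,-47.1],4,25); s=state(); print(len(q),c,q.mean(0),s['tool_pos'],s['width'],s['ft_force'])
print('tool delta cm',tool_delta([*c[0],28],s))
E
```

```text
5359 ((427.22613525390625, -46.413429260253906), 16.28277587890625) [425.43713154 -47.50808437  77.78751748] [429.15740791 -48.02101209  27.84097558] 85.7613169995987 [ 0.27320789 -0.05809597  0.033208  ]
tool delta cm [ 0.11859167  0.22150556 -0.01629596]
```

Request:
{"api": "send_rows", "payload": {
  "moves": [
    {"x": 0.1, "y": 0.2, "z": 0, "yaw": 0},
    {"x": 0, "y": 0, "z": 0, "yaw": 0},
    {"x": 0, "y": 0, "z": 0, "yaw": 0},
    {"x": 0, "y": 0, "z": 0, "yaw": 0},
    {"x": 0, "y": 0, "z": 0, "yaw": 0},
    {"x": 0, "y": 0, "z": 0, "yaw": 0},
    {"x": 0, "y": 0, "z": 0, "yaw": 0},
    {"x": 0, "y": 0, "z": 0, "yaw": 0},
    {"x": 0, "y": 0, "z": 0, "yaw": 0}
  ],
  "hand": 1,
  "newtons": 30
}}

```text
clock: 14.07
tool_pos: [426.6, -45.8, 27.8]
ee_rot: [-0.602, 3.083, -0.0]
ft_force: [-0.3, 0.8, 6.9]
width: 35.6
gripper_force: 29.7
```

Request:
{"api": "send_rows", "payload": {
  "moves": [
    {"x": 0, "y": 0, "z": -0.5, "yaw": 0},
    {"x": 0, "y": 0, "z": -1, "yaw": 0},
    {"x": 0, "y": 0, "z": -2, "yaw": 0},
    {"x": 0, "y": 0, "z": -2.5, "yaw": 0},
    {"x": 0, "y": 0, "z": -2.5, "yaw": 0},
    {"x": 0, "y": 0, "z": -2.5, "yaw": 0},
    {"x": 0, "y": 0, "z": -1.5, "yaw": 0},
    {"x": 0, "y": 0, "z": 0, "yaw": 0},
    {"x": 0, "y": 0, "z": 0, "yaw": 0}
  ]
}}

```text
clock: 14.82
tool_pos: [426.5, -45.8, 152.6]
ee_rot: [-0.602, 3.082, -0.001]
ft_force: [-0.5, 0.4, -0.6]
width: 35.3
gripper_force: 30.1
```

```bash
python3 - <<'E'
from cap import *
s=state(); im,w,c=clouds(); r=w-s['tool_pos']; ex,ey=railax()
m=(np.hypot(r[:,0],r[:,1])<30)&(c.min(1)>60)&(r[:,2]>40)&(r[:,2]<60); q=np.c_[-(r@ex),r@ey,r[:,2]][m]
top=np.percentile(q[:,2],90); t=q[abs(q[:,2]-top)<3]
print(s['tool_pos'],s['width'],s['gripper_force'],s['ft_force'],len(q),top,cv2.minEnclosingCircle(t[:,:2].astype(np.float32)),np.polyfit(t[:,0],t[:,2],1),np.polyfit(t[:,1],t[:,2],1))
E
```

```text
[426.52689964 -45.840954   152.63276268] 35.29397607538617 30.146026611328125 [-0.48759723  0.41647247 -0.57274125] 5886 50.88982369082805 ((2.7014882564544678, -6.391231060028076), 22.952606201171875) [-2.14890575e-03  5.00717547e+01] [1.66228293e-03 5.00689297e+01]
```

Request:
{"api": "send_rows", "payload": {
  "moves": [
    {"x": 0, "y": 0, "z": -2, "yaw": 0},
    {"x": -1.5, "y": -1.0, "z": -1, "yaw": 0},
    {"x": -2.5, "y": -2.3, "z": 0, "yaw": 0},
    {"x": -2.5, "y": -2.3, "z": 0, "yaw": 0},
    {"x": -2.5, "y": -2.3, "z": 0, "yaw": 0},
    {"x": -2.5, "y": -2.3, "z": 0, "yaw": 0},
    {"x": -1.34, "y": -1.8, "z": 0, "yaw": 0},
    {"x": 0, "y": 0, "z": 0, "yaw": 0},
    {"x": 0, "y": 0, "z": 0, "yaw": 0}
  ]
}}

```text
clock: 15.62
tool_pos: [590.0, -108.9, 179.3]
ee_rot: [0.6, -3.079, -0.004]
ft_force: [-0.6, 0.7, -1.1]
width: 35.2
gripper_force: 30.3
```

```bash
cat > hold.py <<'E'
from cap import *
s=state(); cal=get_calibration('wrist');im,d=capture('wrist'); np.savez('hold',im=im,d=d,**cal)
v,u=np.nonzero(d>0); w=world(cal,u,v,d[v,u]);c=im[v,u]; ex,ey=railax(); print(s['tool_pos'],s['ft_force'])
r=w-s['tool_pos']; t=np.c_[-(r@ex),r@ey,r[:,2]]
m=(np.hypot(t[:,0],t[:,1])<19)&(abs(t[:,2]-50)<4); print('cap in tool',m.sum(),cv2.minEnclosingCircle(t[m][:,:2].astype(np.float32)),t[m].mean(0))
H=np.array([613.3,-165.3,76]); print(proj(cal,H))
r=w-H; a,b=r@ex,r@ey
m=(abs(a)<40)&(abs(b)<40)&(w[:,2]>72)&(w[:,2]<82); q=np.c_[a,b][m]
print('top',m.sum(),np.percentile(q,[1,99],axis=0),w[m][:,2].mean())
m2=(abs(a)<40)&(abs(b)<40)&(w[:,2]>45)&(w[:,2]<60)&(np.hypot(a,b)<19); print('floor',m2.sum(), w[m2][:,2].mean() if m2.any() else 0)
# bore rim: circle fit to top points' inner boundary by angle
ang=np.arctan2(q[:,1],q[:,0]);R=np.hypot(*q.T); pts=[]
for k in range(36):
    sel=abs(ang-(-np.pi+(k+.5)*np.pi/18))<np.pi/36
    if sel.sum()>4: j=np.argsort(R[sel])[1]; pts.append(q[sel][j])
pts=np.array(pts); A=np.c_[2*pts,np.ones(len(pts))]; x=np.linalg.lstsq(A,(pts**2).sum(1),rcond=None)[0]; print('rim',len(pts),x[:2],np.sqrt(x[2]+x[:2]@x[:2]))
g=cv2.cvtColor(im,cv2.COLOR_RGB2GRAY); save('hold',im)
E
python3 hold.py
```

```text
[ 590.03567926 -108.90121471  179.28283311] [-0.6275848   0.69880836 -1.12878561]
cap in tool 5156 ((-0.41549214720726013, -0.6846817135810852), 16.27861785888672) [ 1.97581995 -0.69817497 49.92937475]
[np.float64(176.93841850801752), np.float64(191.03169734619897)]
top 2613 [[-26.94647529 -26.82302184]
 [ 26.79672405  26.74710414]] 76.12972577526872
floor 1052 53.446977388772936
rim 36 [-0.24629476  0.01119035] 19.258861195579662
```

Request:
{"api": "send_rows", "payload": {
  "moves": [
    {"x": 0, "y": -2, "z": 0, "yaw": 0},
    {"x": 0, "y": -2, "z": 0, "yaw": 0},
    {"x": 0, "y": -1.5, "z": 0, "yaw": 0},
    {"x": 0, "y": -0.53, "z": 0, "yaw": 0},
    {"x": 0, "y": 0, "z": 2, "yaw": 0},
    {"x": 0, "y": 0, "z": 2, "yaw": 0},
    {"x": 0, "y": 0, "z": 1.5, "yaw": 0},
    {"x": 0, "y": 0, "z": 1, "yaw": 0},
    {"x": 0, "y": 0, "z": 0.4, "yaw": 0},
    {"x": 0, "y": 0, "z": 0, "yaw": 0},
    {"x": 0, "y": 0, "z": 0, "yaw": 0}
  ]
}}

```text
clock: 16.58
tool_pos: [613.4, -164.4, 113.9]
ee_rot: [-0.602, 3.083, -0.0]
ft_force: [-1.1, -0.5, -0.1]
width: 35.5
gripper_force: 30.4
```

```bash
python3 - <<'E'
from h import *
ex,ey=railax()
for k in range(3):
    cal=get_calibration('wrist');im,d=capture('wrist'); s=state()
    v,u=np.nonzero(d>0); w=world(cal,u,v,d[v,u]); r=w-[613.2,-165.3,76]; a,b=r@ex,r@ey; zz=w[:,2]
    m=(np.hypot(a,b)<25)&(abs(zz-(s['tool_pos'][2]+50))<4); c=cv2.minEnclosingCircle(np.c_[a,b][m].astype(np.float32))
    print(s['tool_pos'],s['ft_force'].round(1),'cap rel holder (rail xy)',c, end=' ')
    m=(abs(a)<40)&(abs(b)<40)&(abs(zz-76)<3); q=np.c_[a,b][m]; print('block',np.percentile(q,[1,99],axis=0).round(1).tolist())
E
```

```text
[ 613.75134351 -164.59218886  114.35359269] [ 0.3 -0.6  0.3] cap rel holder (rail xy) ((-7.864391803741455, 0.010469610802829266), 22.41166114807129) block [[-27.0, -27.0], [10.3, 26.5]]
[ 613.90844646 -164.67008153  114.54745945] [ 0.6  1.  -1.6] cap rel holder (rail xy) ((-7.025236129760742, -0.08866535872220993), 22.641998291015625) block [[-27.0, -26.9], [11.1, 26.4]]
[ 613.88945913 -164.74581103  114.57233433] [-0.8  0.  -1.1] cap rel holder (rail xy) ((-6.897101402282715, 0.020194625481963158), 22.71306037902832) block [[-27.0, -27.0], [10.8, 26.5]]
```

Request:
{"api": "send_rows", "payload": {
  "moves": [
    {"x": 0.09, "y": 0.03, "z": 0, "yaw": 0},
    {"x": 0, "y": 0, "z": 0.5, "yaw": 0},
    {"x": 0, "y": 0, "z": 0.4, "yaw": 0},
    {"x": 0, "y": 0, "z": 0.2, "yaw": 0},
    {"x": 0, "y": 0, "z": 0.2, "yaw": 0},
    {"x": 0, "y": 0, "z": 0.2, "yaw": 0},
    {"x": 0, "y": 0, "z": 0, "yaw": 0},
    {"x": 0, "y": 0, "z": 0, "yaw": 0}
  ]
}}

```text
clock: 17.4
tool_pos: [612.2, -164.6, 98.1]
ee_rot: [0.602, -3.083, -0.0]
ft_force: [-0.0, -0.2, -0.4]
width: 35.2
gripper_force: 30.4
```

No contact force with the base 6 mm inside the bore, so it is centred. Lowering on.

Request:
{"api": "send_rows", "payload": {
  "moves": [
    {"x": 0, "y": 0, "z": 0.3, "yaw": 0},
    {"x": 0, "y": 0, "z": 0.3, "yaw": 0},
    {"x": 0, "y": 0, "z": 0.3, "yaw": 0},
    {"x": 0, "y": 0, "z": 0.25, "yaw": 0},
    {"x": 0, "y": 0, "z": 0.2, "yaw": 0},
    {"x": 0, "y": 0, "z": 0.15, "yaw": 0},
    {"x": 0, "y": 0, "z": 0.1, "yaw": 0},
    {"x": 0, "y": 0, "z": 0.0, "yaw": 0},
    {"x": 0, "y": 0, "z": 0, "yaw": 0}
  ]
}}

```text
clock: 18.15
tool_pos: [612.3, -164.6, 82.3]
ee_rot: [-0.602, 3.083, -0.0]
ft_force: [-0.3, -0.6, -1.3]
width: 35.0
gripper_force: 30.4
```

Request:
{"api": "send_rows", "payload": {
  "moves": [
    {"x": 0, "y": 0, "z": 0.08, "yaw": 0},
    {"x": 0, "y": 0, "z": 0.08, "yaw": 0},
    {"x": 0, "y": 0, "z": 0.08, "yaw": 0},
    {"x": 0, "y": 0, "z": 0, "yaw": 0}
  ]
}}

```text
clock: 18.48
tool_pos: [612.4, -164.7, 80.8]
ee_rot: [-0.602, 3.083, -0.001]
ft_force: [-0.7, 0.3, 3.7]
width: 34.9
gripper_force: 30.8
```

Request:
{"api": "send_rows", "payload": {
  "moves": [
    {"x": 0, "y": 0, "z": 0, "yaw": 0},
    {"x": 0, "y": 0, "z": 0, "yaw": 0},
    {"x": 0, "y": 0, "z": 0, "yaw": 0},
    {"x": 0, "y": 0, "z": 0, "yaw": 0},
    {"x": 0, "y": 0, "z": 0, "yaw": 0},
    {"x": 0, "y": 0, "z": -0.5, "yaw": 0},
    {"x": 0, "y": 0, "z": -1.5, "yaw": 0},
    {"x": 0, "y": 0, "z": -2.5, "yaw": 0},
    {"x": 0, "y": 0, "z": -2.5, "yaw": 0},
    {"x": 0, "y": 0, "z": -2.5, "yaw": 0},
    {"x": 0, "y": 0, "z": 0, "yaw": 0},
    {"x": 0, "y": 0, "z": 0, "yaw": 0}
  ],
  "hand": -1
}}

```text
clock: 19.48
tool_pos: [613.3, -165.0, 177.1]
ee_rot: [-0.601, 3.08, -0.004]
ft_force: [-0.3, 0.1, 0.2]
width: 85.3
gripper_force: 0.0
```

```bash
python3 - <<'E'
from h import *
ex,ey=railax(); s=state(); cal=get_calibration('wrist');im,d=capture('wrist'); print(s['tool_pos'],s['width'],s['ft_force'])
v,u=np.nonzero(d>0); w=world(cal,u,v,d[v,u]); r=w-[613.2,-165.3,0]; a,b=r@ex,r@ey
m=(np.hypot(a,b)<20)&(w[:,2]>122)&(w[:,2]<140); t=np.c_[a,b,w[:,2]][m]; print('cap',m.sum(),cv2.minEnclosingCircle(t[:,:2].astype(np.float32)),t.mean(0),np.polyfit(t[:,0],t[:,2],1),np.polyfit(t[:,1],t[:,2],1))
bar=np.array([522.1,-230,49]); r=w-bar; a,b=r@ex,r@ey
m=(abs(a)<12)&(abs(b)<16)&(w[:,2]>35)&(w[:,2]<80); q=np.c_[a,b,w[:,2]][m]; print('bar',m.sum(),q.mean(0),np.percentile(q,[2,98],axis=0).round(1).tolist())
# pointer vs line by colour/brightness near clip
P=np.array([560.7,-185.8,13]); print(proj(cal,P)); c0,r0=np.round(proj(cal,P)).astype(int)
i=im.astype(int)
g=i.sum(2)//3
print(c0-14,r0-16)
for rr in range(r0-18,r0+8): print(rr,g[rr,c0-13:c0+14].tolist())
for rr in range(r0-4,r0+8): print(rr,(i[:,:,2]-i[:,:,0])[rr,c0-13:c0+14].tolist())
E
```

```text
[ 613.28042236 -165.00395548  177.12884272] 85.33047109602568 [-0.26241788  0.13031625  0.24898368]
cap 1887 ((0.23566792905330658, -0.026487531140446663), 16.21168327331543) [-1.01956390e+00  9.98601268e-03  1.30619973e+02] [6.84836498e-02 1.30689797e+02] [3.04285671e-03 1.30619943e+02]
bar 676 [ 1.02832586e+00 -2.74284449e-02  5.32760216e+01] [[-6.1, -13.5, 46.7], [10.9, 13.3, 56.1]]
[np.float64(251.32425217397505), np.float64(115.70168283589013)]
237 100
98 [34, 12, 29, 58, 92, 120, 130, 127, 129, 129, 129, 143, 176, 193, 168, 133, 127, 128, 128, 125, 127, 118, 91, 56, 26, 25, 24]
99 [26, 26, 24, 57, 92, 119, 126, 124, 125, 124, 125, 137, 174, 190, 170, 136, 126, 124, 124, 127, 122, 119, 91, 55, 26, 18, 25]
100 [27, 8, 27, 54, 93, 119, 127, 124, 123, 123, 126, 136, 173, 189, 167, 131, 122, 122, 128, 121, 123, 119, 92, 55, 29, 23, 27]
101 [22, 31, 29, 59, 97, 118, 123, 126, 124, 123, 122, 138, 175, 190, 168, 134, 124, 124, 124, 125, 121, 118, 86, 47, 28, 20, 28]
102 [30, 11, 29, 61, 102, 121, 124, 125, 125, 121, 125, 137, 172, 192, 169, 134, 121, 123, 124, 127, 121, 116, 89, 55, 31
[... 3124 characters left out ...]
, 3]
116 [2, 5, 1, 3, 3, 2, 2, 1, 2, 2, 1, 4, 5, 4, 5, 1, 1, 3, -2, 0, 2, -1, 1, 2, 2, 0, 0]
117 [1, 3, 4, 2, 1, 1, 1, 2, 2, 2, 1, 2, 2, 5, 4, 1, 1, 2, 3, 3, 2, 2, 1, 3, 2, 4, 1]
118 [4, 4, 4, 3, 2, 2, 1, 2, 2, 2, 2, 4, 2, 5, 3, 2, 1, 2, 1, 2, 3, 3, 3, 1, 2, 2, 3]
119 [2, 4, 2, 1, 2, 4, 3, 2, 2, 2, 2, 3, 3, 5, 3, 3, 4, 3, 2, 4, 2, 2, 3, 2, 4, 3, 4]
120 [2, 1, 3, 3, 5, 3, 3, 3, 2, 3, 3, 5, 7, 9, 6, 2, 5, 4, 3, 3, 2, 4, 3, 2, 1, 4, 3]
121 [0, 4, 3, 3, 3, 1, 3, 3, 2, 3, 3, 6, 11, 9, 9, 3, 6, 3, 2, 2, 4, 3, 4, 5, 2, 4, 3]
122 [5, 2, 3, 2, 3, 4, 4, 3, 2, 4, 6, 10, 9, 11, 10, 7, 4, 2, 3, 3, 3, 3, 3, 4, 3, 2, 4]
123 [2, 2, 4, 4, 2, 3, 2, 1, 4, 5, 7, 8, 12, 8, 11, 7, 5, 5, 3, 1, 2, 4, 3, 3, 2, 4, 1]
```

The bottle is seated (cap top 131 mm, centred within 0.3 mm), the lever is down, and the pointer is on the line.

```bash
python3 -c "
from station import ticket; print(ticket.hand_in())"
```

```text
the job is handed in; nothing more can be done
None
```

The job is done and handed in at about 19.5 s: the carriage is clamped with its pointer on the clip's line and the white bottle stands on the holder's floor, but I viewed 11 pictures where 10 were allowed.

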